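# Send the spent filter cartridge down the rocker tray

### The arm

A 6-joint arm with a two-finger parallel gripper is mounted at the origin on the work surface. World frame = base frame: x ahead of the robot, y to its left, z up, the work surface at z = 0. Lengths are in m, angles in rad, forces in N, time in s.
With the tool pointing down it reaches from about 0.25 to 0.775 m from the base axis. Payload 4 kg.
Tool frame: the origin (TCP) lies on the centre line of the jaws, within the pads' length; the fingertips stand 8 mm ahead of it and the grasp point (between the pads) lies 11 mm behind it; z points along the fingers, y is the direction in which the jaws open and shut (so a half turn about z gives the same grasp; the last joint's range is limited). The gripper opens to 94 mm and grips with 3 to 60 N. Pads are 16 mm wide; open, the fingers measure 119 mm over their backs; the gripper's body (75 mm by 177 mm) begins 78 mm behind the grasp point.
Start: joints at [-0.103, 0.087, 1.371, -0, 1.684, -0.103], TCP at [0.55, -0, 0.214] pointing down, gripper open.
Joint ranges: [-3.1, 3.1], [-0.76, 2.03], [0.27, 2.55], [-1.08, 4.22], [0.17, 2.65], [-2.57, 2.57]. Speed limits (rad/s): [2.79, 2.79, 3.14, 3.14, 3.14, 3.14].

### API

Orientations are given as [roll, pitch, yaw] about the fixed x, y, z axes, in that order (R = Rz(yaw) Ry(pitch) Rx(roll)).
In Python, from bench import * gives the robot as it stands.
- The arm moves only by the tool step_arm, never from a script. Its argument "steps" is a list of rows, each an object of numbers: "jaw": the opening, from 0 (shut) to 1 (fully open); "tx", "ty", "tz": the shift along the tool's x, y, z in m; "ax", "ay", "az": the turn, a rotation vector about the tool's x, y, z in rad. In form: [{"jaw": .., "tx": .., "ty": .., "tz": .., "ax": .., "ay": .., "az": ..}, ...]. A call has 1 to 8 rows; each row is the pose to reach, as a shift and turn from the pose measured when the call began, along the tool's axes at that moment; what a row does not reach only later rows make up. A row lasts 1/10 s, in which the tool goes at most 50 mm and 8.59 degrees, less where a joint would pass 70% of its speed; a pose out of reach is approached as far as the arm can. A call with a gripper value outside its range is refused whole. The fingers move at their own pace and stop on an object; the grip force is fixed at half the most. Time passes only in rows, so rows that repeat a pose let the fingers close. It gives the time, the measured TCP pose, the force and the opening at its end, in the units of the state.
- get_obs(): the state, without advancing time (a new reading comes with each control period).
- snapshot(name): name is "scene" or "side" or "wrist"; returns (picture, depth): 420x560x3 uint8, red, green, blue; 420x560 float32, m along the optical axis (not along the pixel's ray), 0 where there is no reading.
- camera_model(name): a dict with "intrinsics" (3x3 intrinsics, pixels), "origin" and "orientation" of the camera in the world. Camera axes: x right, y down, z forward; pixel columns grow to the right and rows downward; lengths in m; the calibration is good to about 2 mm. The wrist camera is an equidistant fisheye: a pixel r from the principal point sees the ray r / f radians off the axis. A picture is of the moment at which its call begins: read the wrist's pose just before it. camera_model takes no time and is no camera call; for the wrist camera it gives the pose at the moment of the call.
- close_job(): hands the job in, once; it reports no verdict.
Trained networks look in the newest picture that a camera, given by its name, has taken for a name from the list of things; names that differ only in an ending like _2 or _b are one class to them, and where a whole thing is asked for, a point or a joint stands for the part that bears it (a point fixed in the world has none). Each returns a list of dicts, best first, with "confidence" (0 to 1); they miss things now and then, are a little off and sometimes report something else, mostly with a low value. They report only what shows in the picture. A call takes as long as a camera call.
- silhouettes(camera, query): "pixels" (420x560 bool, what is visible of it) and "rect" ([left, top, right, bottom] in pixels, round what is visible of it).
The state is a dict: "time": time; "joint_positions": joint angles; "qvel": joint speeds; "joint_torque": joint torques, N m; "tool_pos": TCP position; "ee_rot": TCP orientation; "wrist_force": force on the tool from outside, world axes, zero at the start; "wrist_torque": the same for the moment, N m; "width": finger opening in m.
Only numpy, scipy, OpenCV 4.12 (cv2) and the standard library are available. Lean on these libraries where they do the work, as an engineer would, in place of code of your own. Each camera call takes 0.05 s, during which the arm holds its last target. There are 200 camera calls.

### The job

Press the green latch pad of the white cartridge bay and let the green hatch spring fully open untouched. Of the two look-alike cartridges inside, find the spent, waterlogged one by its weight, set it gently crosswise in the orange-ribbed notch of the rocker tray and let go, so that its weight alone tips the tray and rolls it into the blue tub; never push the tray. Leave the light cartridge lying in a cradle of the bay, the hatch open and everything else on the bench where it stands.

Things in the scene. Friction and masses are not known exactly. Their poses are not given: they have to be found in the camera images.
- bay: white open-topped cartridge bay fixed to the bench, walls 80 mm high, 5 mm thick. Origin on the bench under the hatch's front edge, half-way across; x points to the hinge side (away from the robot within 15 degrees), y left, z up. It spans x = 5 to 205 mm, y = -135 to 135 mm. Two cradles side by side carry the cartridges, long axis along x.
- cradle_left (a point): centre of a cartridge resting in the left cradle, 40 mm above the bench. The cradle is two grey blocks, 40 to 70 mm either side of the middle, with 10 mm high ribs that stop the cartridge rolling; under the waist it is free down to the bay's floor, 34 mm below this point. The bay's side wall is 75 mm to the left.
- cradle_right (a point): the same for the right cradle, 110 mm to the right of the left one.
- hatch (a joint): opening angle of the green clear hatch, hinged along the far top edge of the bay: 0 shut, 2.0 rad fully open (leaning 25 degrees back). A damped spring opens it in about a second once the latch lets go.
- hatch_edge (a point): middle of the hatch's front edge (the edge held by the latch), 83 mm above the bench when shut. The hatch is 210 mm long, 270 mm wide, 6 mm thick; this edge swings straight up, then away, about the hinge line 209 mm behind it.
- latch (a joint): angle of the latch rocker: 0 at rest; the latch lets the hatch go at about 0.22 rad; end stop at 0.32 rad; springs back by itself.
- latch_pad (a point): top middle of the green latch pad, a 36 x 70 mm plate (70 mm crosswise) in front of the bay, 71 mm above the bench and 58 mm in front of the hatch's edge at rest. Pressed straight down, it gives from about 2.5 N; it lets the hatch go after about 8 mm at about 6 N and stops after 12 mm at about 8 N.
- cartridge_a_mid (a point): centre of a white round filter cartridge, 172 mm long, 48 mm in diameter, with a blue square waist in the middle (34 x 34 mm, 60 mm long) to grip, its flats level and upright at the start; x is the long axis. The two look alike: the spent one weighs 0.6 to 0.9 kg, the dry one about 0.2 kg; which is which changes from run to run and can only be felt.
- cartridge_b_mid (a point): the other cartridge, same description.
- station: rocker station fixed to the bench: grey foot, two aluminium posts with the pivot 120 mm above the bench, blue tub. Origin on the bench under the pivot; x points to the tub (away from the robot within 15 degrees), y left along the pivot. The tub spans x = 75 to 255 mm, y = -115 to 115 mm; walls 100 mm high (60 mm on the tray's side).
- tray (a joint): tipping angle of the aluminium rocker tray: 0 level (at rest, held by a counterweight), 0.62 rad tipped down towards the tub. Damped: a heavy cartridge lying in the notch tips it in about a second and rolls off, then it swings back to 0 by itself; the dry cartridge is too light to tip it.
- tray_notch (a point): middle of the notch on the tray's floor, 130 mm up, 38 mm from the pivot, x to the tub at rest. A cartridge lies here along the station's y, centre 24 mm above this point, between orange ribs 14 mm in front and behind (2.5 and 6 mm high, 35 to 80 mm off the middle). 200 mm wide inside, 22 mm cheeks, lip 32 mm ahead. From 18 to 83 mm behind, 35 mm either side, the floor is cut out for a finger.
- tub_mid (a point): middle of the blue tub, 20 mm above the bench.
- amber_bottle: bystander: amber bottle, 68 mm across, 140 mm high; origin at its foot. Leave alone.
- beaker: bystander: glass beaker, 70 mm across, 90 mm high; origin at its foot. Leave alone.
- cleaning_brush: bystander: brush, 200 mm long, lying on the bench. Leave alone.
- wrench: bystander: wrench, 170 mm long, lying on the bench. Leave alone.
- wash_bottle: bystander: clear bottle with green cap, 64 mm across, 130 mm high; origin at its foot. Leave alone.

How it is judged:
On the way, in this order (a step that is already met when the one before it is completed fails the run):
1. the latch has been pressed and the hatch has sprung open (value of joint hatch above 1.6 rad), for 0.2 s.
2. a cartridge lies on the tray and tips it by its own weight, the fingers touching neither (((value of joint tray above 0.25 rad and distance between cartridge_a_mid and tray_notch below 0.06 m and contact force between the fingers and cartridge_a below 0.3 N and contact force between the fingers and tray below 0.3 N) or (value of joint tray above 0.25 rad and distance between cartridge_b_mid and tray_notch below 0.06 m and contact force between the fingers and cartridge_b below 0.3 N and contact force between the fingers and tray below 0.3 N))), for 0.05 s.
At the end, for the whole second after the job is handed in: heavy cartridge still, inside the tub (centre below 75 mm); the other still in a bay cradle (centre within 20 mm of the cradle point, axis within 0.2 rad of the bay's x); tray back level (under 0.08 rad); hatch open (over 1.6 rad) (value of joint hatch above 1.6 rad and value of joint tray below 0.08 rad and ((x of cartridge_a_mid in the frame of station between 0.085 and 0.245 m and y of cartridge_a_mid in the frame of station between -0.1 and 0.1 m and height (world z) of cartridge_a_mid below 0.075 m and linear speed of each of cartridge_a, cartridge_b below 0.03 m/s and (distance between cartridge_b_mid and cradle_left below 0.02 m or distance between cartridge_b_mid and cradle_right below 0.02 m) and angle between the x axis of cartridge_b_mid and the x axis of bay, either way round below 0.2 rad) or (x of cartridge_b_mid in the frame of station between 0.085 and 0.245 m and y of cartridge_b_mid in the frame of station between -0.1 and 0.1 m and height (world z) of cartridge_b_mid below 0.075 m and linear speed of each of cartridge_b, cartridge_a below 0.03 m/s and (distance between cartridge_a_mid and cradle_left below 0.02 m or distance between cartridge_a_mid and cradle_right below 0.02 m) and angle between the x axis of cartridge_a_mid and the x axis of bay, either way round below 0.2 rad))); the robot touches nothing.
It fails at once if the robot touches the hatch (over 3 N) (contact force between any of the fingers, the arm and hatch above 3 N).
It fails at once if the robot pushes the tray (over 4 N) (contact force between any of the fingers, the arm and tray above 4 N).
It fails at once if a cartridge is dropped or rammed onto the tray (over 50 N) (contact force between any of cartridge_a, cartridge_b and tray above 50 N).
It fails at once if a bystander is moved by more than 30 mm (distance of any of amber_bottle, beaker, cleaning_brush, wrench, wash_bottle from where it was at the start of the episode above 0.03 m).
It also fails if it takes over 72 s, if anything falls off the work surface, if the arm or the gripper's body presses on something with over 40 N, if the wrist force passes 120 N, or if a joint passes its speed limit or range.

## Working session

There is one attempt and no reset: what is moved stays moved. The work goes in short steps, Python scripts to look and compute and a tool call to move; the robot and the scene stay as the last step left them, time stands still between calls to the robot, and variables do not carry over. Pictures are saved under pics/ and viewed, about 8 in all and at most 12, crops included, and the job is handed in when it is done.

Besides the shell and the picture viewer there is one more tool, called after "Request:" by a JSON object that holds its "fn" and its "kwargs", one argument or row to a line. step_arm: Moves the arm, as the interface text tells. Its arguments: {"type":"object","properties":{"steps":{"type":"array"}},"required":["steps"]}

```bash
mkdir -p pics; ls; cat > h.py <<'E'
from bench import *
import numpy as np, cv2
from scipy.spatial.transform import Rotation as R
def pose():
    o=get_obs(); return np.array(o["tool_pos"]),np.array(o["ee_rot"]),o
def rot(r):
    r=np.array(r)
    return r if r.shape==(3,3) else (R.from_quat(r).as_matrix() if r.shape==(4,) else R.from_euler('xyz',r).as_matrix())
def cloud(cam,d):
    m=camera_model(cam);K=np.array(m["intrinsics"]);v,u=np.mgrid[:420,:560]
    x=(u-K[0,2])/K[0,0];y=(v-K[1,2])/K[1,1]
    if cam=="wrist":
        r=np.hypot(x,y)+1e-9; s=np.tan(np.minimum(r,1.5))/r; x,y=x*s,y*s
    p=np.stack([x*d,y*d,d],-1)
    return p@rot(m["orientation"]).T+np.array(m["origin"])
def save(n,p): cv2.imwrite("pics/"+n+".png",p[...,::-1])
E
python3 - <<'E'
from h import *
print(get_obs())
ims=[]
for c in("scene","side"):
    m=camera_model(c);print(c,m)
    p,d=snapshot(c);np.savez(c,p=p,d=d,c=cloud(c,d));save(c,p)
    P=cloud(c,d)
    for q in["bay","hatch","latch_pad","cartridge_a_mid","station","tray","tub_mid","amber_bottle","beaker","cleaning_brush","wrench","wash_bottle"]:
        for s in silhouettes(c,q)[:2]:
            M=s["pixels"]&(d>0);w=P[M]
            if len(w): print(c,q,round(s["confidence"],2),s["rect"],np.median(w,0).round(3),np.percentile(w,2,0).round(3),np.percentile(w,98,0).round(3))
E
```

```text
pics
{'time': 0.0, 'joint_positions': array([-1.03095496e-01,  8.79351769e-02,  1.37223855e+00, -3.58073102e-05,
        1.68360944e+00, -1.03104551e-01]), 'qvel': array([-0.00086228, -0.00224804,  0.00232197, -0.00126413,  0.00213184,
       -0.00198004]), 'joint_torque': array([ 1.28542815e-03, -3.40182602e+01, -3.02423716e+01,  7.18220207e-02,
        3.29729996e-02, -1.13141955e-04]), 'tool_pos': array([5.49465149e-01, 4.09386834e-05, 2.12322976e-01]), 'ee_rot': array([-3.13941011e+00, -1.90051840e-04,  1.57080118e+00]), 'wrist_force': array([ 0.16560272,  0.07160786, -0.58405295]), 'wrist_torque': array([-0.00747103,  0.06631999,  0.02697876]), 'width': 0.0940360419819596}
scene {'intrinsics': array([[515.32950585,   0.        , 275.87996916],
       [  0.        , 515.32950585, 211.44791093],
       [  0.        ,   0.        ,   1.        ]]), 'origin': array([ 1.67461076, -0.71028063,  1.22226125]), 'orientation': array([-2.25686944,  0.01835951,  0.98794015])}
scene bay 0.78 [284.4, 185.3, 382.6, 264.3] [0.654 0.168 0.086] [0.469 0.045 0.005] [0.739 0.315 0.094]
scene hatch 
[... 2756 characters left out ...]
562 0.14 ]
side amber_bottle 0.16 [206.6, 221.2, 287.3, 274.3] [0.623 0.21  0.086] [0.519 0.062 0.082] [0.729 0.326 0.09 ]
side beaker 0.72 [272.8, 313.8, 304.0, 359.8] [0.466 0.563 0.059] [0.437 0.515 0.004] [0.497 0.579 0.09 ]
side cleaning_brush 0.71 [282.1, 163.3, 333.9, 195.6] [ 0.442 -0.258  0.131] [ 0.354 -0.563 -0.001] [0.55  0.004 0.217]
side cleaning_brush 0.62 [326.5, 170.8, 344.0, 179.8] [ 0.329 -0.542  0.016] [ 0.281 -0.594 -0.002] [ 0.378 -0.307  0.129]
side wrench 0.64 [303.5, 331.7, 363.7, 351.9] [0.351 0.51  0.006] [ 0.271  0.489 -0.002] [0.431 0.53  0.01 ]
side wash_bottle 0.38 [285.3, 163.0, 289.6, 164.2] [ 0.558 -0.534  0.094] [ 0.547 -0.544  0.088] [ 0.57  -0.526  0.099]
```

```bash
python3 - <<'E'
from h import *
S={c:np.load(c+".npz") for c in("scene","side")}
def sel(c,lo,hi):
    P=S[c]["c"][S[c]["d"]>0]; return P[np.all((P>lo)&(P<hi),1)]
def rect(P): 
    r=cv2.minAreaRect(P[:,:2].astype(np.float32)); return np.round(r[0],4),np.round(r[1],4),round(r[2],2)
def clean(P): # drop isolated points
    from scipy.spatial import cKDTree
    t=cKDTree(P[:,:2]); n=np.array([len(x) for x in t.query_ball_point(P[:,:2],.008)]); return P[n>np.median(n)*.4]
for c in S:
    for nm,lo,hi in[("hatch",(.5,.03,.083),(.76,.36,.096)),("pad",(.43,.14,.06),(.52,.26,.078)),("tray",(.33,-.38,.122),(.57,-.09,.16)),("tubtop",(.5,-.37,.09),(.78,-.05,.106))]:
        P=clean(sel(c,lo,hi)); print(c,nm,len(P),rect(P),np.median(P,0).round(4))
a=cv2.resize(S["scene"]["p"][150:330,150:410],None,fx=3,fy=3,interpolation=cv2.INTER_CUBIC);save("a",a)
E
```

```text
scene hatch 3087 (array([0.622 , 0.1879]), array([0.2747, 0.231 ]), 82.0) [0.6328 0.1814 0.0884]
scene pad 102 (array([0.4641, 0.2047]), array([0.0513, 0.0671]), 31.54) [0.4655 0.1979 0.0726]
scene tray 2184 (array([ 0.4543, -0.2416]), array([0.1759, 0.2345]), 12.25) [ 0.4595 -0.2326  0.1324]
scene tubtop 584 (array([ 0.5985, -0.2032]), array([0.2466, 0.2383]), 12.12) [ 0.6905 -0.1947  0.0992]
side hatch 2868 (array([0.6139, 0.1912]), array([0.275, 0.231]), 81.61) [0.6196 0.2092 0.0861]
side pad 217 (array([0.4804, 0.2102]), array([0.073 , 0.0699]), 81.65) [0.4708 0.2175 0.0702]
side tray 927 (array([ 0.4468, -0.222 ]), array([0.1703, 0.2426]), 11.77) [ 0.4402 -0.243   0.1314]
side tubtop 237 (array([ 0.6242, -0.1921]), array([0.179, 0.243]), 12.45) [ 0.6215 -0.0995  0.097 ]
```

View pics/a.png

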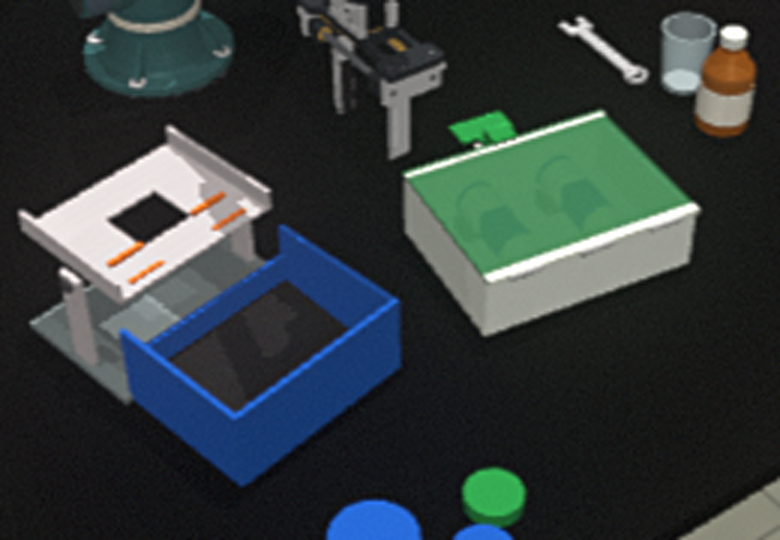

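```bash
cat >> h.py <<'E'
def hsv(p): return cv2.cvtColor(p,cv2.COLOR_RGB2HSV)
def orange(p):
    h=hsv(p); return (h[...,0]>5)&(h[...,0]<20)&(h[...,1]>150)&(h[...,2]>110)
def green(p):
    h=hsv(p); return (h[...,0]>50)&(h[...,0]<75)&(h[...,1]>130)&(h[...,2]>60)
def white(p):
    h=hsv(p); return (h[...,1]<40)&(h[...,2]>120)
def fr(P,o,yaw):
    c,s=np.cos(yaw),np.sin(yaw); q=P-np.array(o); return np.stack([c*q[:,0]+s*q[:,1],-s*q[:,0]+c*q[:,1],q[:,2]],1)
E
python3 - <<'E'
from h import *
snapshot
p,d=snapshot("wrist");np.savez("wrist",p=p,d=d,c=cloud("wrist",d));save("w1",p)
print(camera_model("wrist"))
pc=lambda Q:np.percentile(Q,[1,5,50,95,99],axis=0).round(4).tolist()
for c in("scene","side","wrist"):
    z=np.load(c+".npz");P=z["c"];p=z["p"];v=z["d"]>0
    def box(m,lo,hi): 
        Q=P[m&v]; return Q[np.all((Q>lo)&(Q<hi),1)]
    o=box(orange(p),(.3,-.45,.11),(.6,0,.15)); print(c,"orange",len(o),o.mean(0).round(4), pc(fr(o,[*o.mean(0)[:2],0],np.radians(12.2))) if len(o) else 0)
    g=box(green(p),(.4,.1,.055),(.52,.3,.079)); print(c,"pad",len(g),np.mean(g,0).round(4), pc(fr(g,[.516,.203,0],np.radians(-8.2))) if len(g) else 0)
    g=box(green(p),(.49,.03,.081),(.76,.36,.096)); print(c,"hatchgreen",len(g), pc(fr(g,[.516,.203,0],np.radians(-8.2))) if len(g) else 0)
E
```

```text
{'intrinsics': array([[325.1922621 ,   0.        , 276.66229756],
       [  0.        , 325.1922621 , 208.06231418],
       [  0.        ,   0.        ,   1.        ]]), 'origin': array([0.54973217, 0.07190774, 0.38433967]), 'orientation': array([ 2.89487721e+00, -3.97621348e-04,  1.61394596e-03])}
scene orange 72 [ 0.5007 -0.2203  0.1353] [[-0.0197, -0.0778, 0.1275], [-0.0185, -0.0731, 0.1302], [-0.0112, -0.0018, 0.1351], [0.0237, 0.0738, 0.1406], [0.0253, 0.0768, 0.1417]]
scene pad 103 [0.4656 0.2053 0.0727] [[-0.0716, -0.0349, 0.0668], [-0.068, -0.033, 0.0673], [-0.0519, -0.0086, 0.0727], [-0.031, 0.0299, 0.0769], [-0.0146, 0.0341, 0.0773]]
scene hatchgreen 144 [[-0.0188, -0.1002, 0.0822], [-0.0156, -0.0937, 0.0837], [0.1313, -0.0153, 0.0891], [0.1616, 0.0481, 0.0946], [0.1691, 0.0513, 0.0953]]
side orange 13 [ 0.5023 -0.2583  0.1324] [[-0.0131, -0.0463, 0.1259], [-0.0125, -0.0462, 0.1268], [-0.0099, -0.0179, 0.1325], [0.0247, 0.0859, 0.1366], [0.0249, 0.0903, 0.1367]]
side pad 177 [0.4689 0.2131 0.0704] [[-0.0706, -0.0336, 0.0651], [-0.0687, -0.0284, 0.0675], [-0.0493, 0.0046, 0.0706], [-0.0222, 0.0337, 0.0731], [-0.0169, 0.0353, 0.0746]]
side hatchgreen 244 [[-0.0204, -0.1321, 0.0822], [-0.0165, -0.1074, 0.0834], [0.0429, 0.0146, 0.0864], [0.1992, 0.1338, 0.0934], [0.201, 0.1358, 0.0946]]
wrist orange 134 [ 0.4877 -0.1553  0.1329] [[-0.0177, -0.0239, 0.13], [-0.0173, -0.0209, 0.1308], [-0.0119, 0.001, 0.1324], [0.0231, 0.014, 0.1357], [0.0232, 0.0146, 0.1366]]
wrist pad 1136 [0.469  0.1928 0.0703] [[-0.0676, -0.0324, 0.063], [-0.0657, -0.0316, 0.0674], [-0.0459, -0.0155, 0.0706], [-0.0174, -0.0039, 0.0721], [-0.0124, -0.0027, 0.0747]]
wrist hatchgreen 634 [[-0.0171, -0.0967, 0.0841], [-0.012, -0.0771, 0.0847], [0.1671, -0.0117, 0.0862], [0.2027, 0.0294, 0.093], [0.2034, 0.0355, 0.0937]]
```

View pics/w1.png

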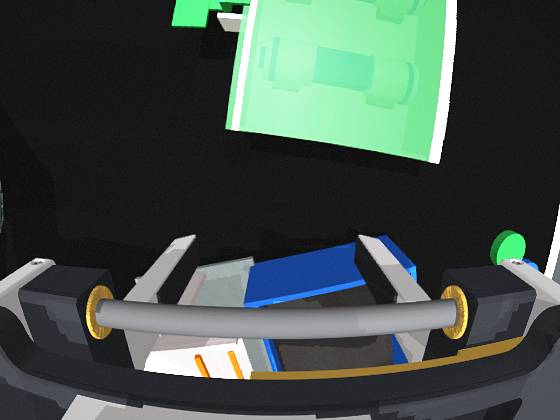

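Request:
{"fn": "step_arm", "kwargs": {
  "steps": [
    {"jaw":0,"tx":0.21,"ty":-0.085,"tz":0.04,"az":-1.43},
    {"jaw":0,"tx":0.21,"ty":-0.085,"tz":0.04,"az":-1.43},
    {"jaw":0,"tx":0.21,"ty":-0.085,"tz":0.04,"az":-1.43},
    {"jaw":0,"tx":0.21,"ty":-0.085,"tz":0.04,"az":-1.43},
    {"jaw":0,"tx":0.21,"ty":-0.085,"tz":0.04,"az":-1.43},
    {"jaw":0,"tx":0.21,"ty":-0.085,"tz":0.04,"az":-1.43},
    {"jaw":0,"tx":0.21,"ty":-0.085,"tz":0.04,"az":-1.43},
    {"jaw":0,"tx":0.21,"ty":-0.085,"tz":0.04,"az":-1.43}
  ]
}}

```text
invalid input
```

Request:
{"fn": "step_arm", "kwargs": {
  "steps": [
    {"jaw":0,"tx":0,"ty":0,"tz":0,"az":-0.26},
    {"jaw":0,"tx":0,"ty":0,"tz":0,"az":-0.26}
  ]
}}

```text
invalid input
```

Request:
{"fn": "step_arm", "kwargs": {
  "steps": [
    {"jaw":0,"tx":0.21,"ty":-0.085,"tz":0.04,"ax":0,"ay":0,"az":-1.43},
    {"jaw":0,"tx":0.21,"ty":-0.085,"tz":0.04,"ax":0,"ay":0,"az":-1.43},
    {"jaw":0,"tx":0.21,"ty":-0.085,"tz":0.04,"ax":0,"ay":0,"az":-1.43},
    {"jaw":0,"tx":0.21,"ty":-0.085,"tz":0.04,"ax":0,"ay":0,"az":-1.43},
    {"jaw":0,"tx":0.21,"ty":-0.085,"tz":0.04,"ax":0,"ay":0,"az":-1.43},
    {"jaw":0,"tx":0.21,"ty":-0.085,"tz":0.04,"ax":0,"ay":0,"az":-1.43},
    {"jaw":0,"tx":0.21,"ty":-0.085,"tz":0.04,"ax":0,"ay":0,"az":-1.43},
    {"jaw":0,"tx":0.21,"ty":-0.085,"tz":0.04,"ax":0,"ay":0,"az":-1.43}
  ]
}}

```text
time: 2.15
tool_pos: [0.4647, 0.2105, 0.1735]
ee_rot: [-3.142, 0.0, 2.778]
wrist_force: [0.3, -0.4, -0.4]
width: 0.0335
```

Request:
{"fn": "step_arm", "kwargs": {
  "steps": [
    {"jaw":0,"tx":0,"ty":0,"tz":0,"ax":0,"ay":0,"az":-0.22},
    {"jaw":0,"tx":0,"ty":0,"tz":0,"ax":0,"ay":0,"az":-0.22},
    {"jaw":0,"tx":0,"ty":0,"tz":0,"ax":0,"ay":0,"az":-0.22}
  ]
}}

```text
time: 2.45
tool_pos: [0.4647, 0.2106, 0.1735]
ee_rot: [-3.142, 0.0, 2.998]
wrist_force: [0.1, -0.0, 0.7]
width: 0.0094
```

```bash
python3 - <<'E'
from h import *
p,r,o=pose();print(p,r,o["joint_positions"].round(2),o["width"])
i,d=snapshot("wrist");P=cloud("wrist",d);save("w2",i)
Q=P[green(i)&(d>0)];
g=Q[np.all((Q>(.4,.1,.055))&(Q<(.52,.3,.079)),1)]
print(len(g),cv2.minAreaRect(g[:,:2].astype(np.float32)),np.percentile(fr(g,[.4665,.21,0],np.radians(-8.2)),[0,2,50,98,100],axis=0).round(4))
E
```

```text
[0.46469101 0.21056993 0.17349823] [-3.14158480e+00  1.20640180e-04  2.99804499e+00] [ 0.31  0.01  1.53 -0.    1.6  -1.11] 0.009412767885256247
3540 ((0.4737608730792999, 0.21214401721954346), (0.07054661214351654, 0.05051615089178085), 82.35073852539062) [[-0.0185 -0.0322  0.0643]
 [-0.018  -0.0304  0.069 ]
 [ 0.0006  0.0028  0.0707]
 [ 0.0303  0.0366  0.0723]
 [ 0.0322  0.0385  0.079 ]]
```

View pics/w2.png

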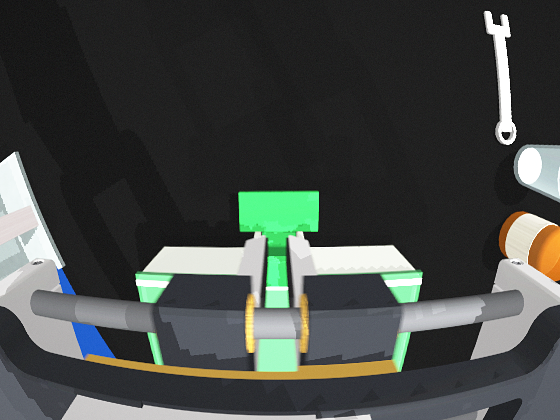

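Request:
{"fn": "step_arm", "kwargs": {
  "steps": [
    {"jaw":0,"tx":0,"ty":0,"tz":0.05,"ax":0,"ay":0,"az":0},
    {"jaw":0,"tx":0,"ty":0,"tz":0.085,"ax":0,"ay":0,"az":0},
    {"jaw":0,"tx":0,"ty":0,"tz":0.095,"ax":0,"ay":0,"az":0},
    {"jaw":0,"tx":0,"ty":0,"tz":0.1,"ax":0,"ay":0,"az":0},
    {"jaw":0,"tx":0,"ty":0,"tz":0.104,"ax":0,"ay":0,"az":0},
    {"jaw":0,"tx":0,"ty":0,"tz":0.104,"ax":0,"ay":0,"az":0}
  ]
}}

```text
time: 3.1
tool_pos: [0.4619, 0.2101, 0.0708]
ee_rot: [-3.139, -0.007, 2.996]
wrist_force: [-11.0, -3.2, 7.6]
width: 0.0004
```

```bash
python3 - <<'E'
from h import *
p,r,o=pose();print(p,o["wrist_force"])
i,d=snapshot("side");P=cloud("side",d)
Q=P[(d>0)];g=Q[np.all((Q>(.5,.05,.11))&(Q<(.85,.35,.4)),1)];print(len(g),g.max(0))
E
```

```text
[0.46191085 0.21013163 0.07079362] [-11.01073835  -3.15979241   7.61138222]
1619 [0.67673497 0.33837369 0.39791329]
```

Request:
{"fn": "step_arm", "kwargs": {
  "steps": [
    {"jaw":0,"tx":0,"ty":0,"tz":-0.02,"ax":0,"ay":0,"az":0},
    {"jaw":0,"tx":0.05,"ty":0,"tz":-0.06,"ax":0,"ay":0,"az":0},
    {"jaw":0.7,"tx":0.08,"ty":0,"tz":-0.1,"ax":0,"ay":0,"az":0},
    {"jaw":0.7,"tx":0.08,"ty":0,"tz":-0.14,"ax":0,"ay":0,"az":0},
    {"jaw":0.7,"tx":0.08,"ty":0,"tz":-0.19,"ax":0,"ay":0,"az":0},
    {"jaw":0.7,"tx":0.08,"ty":0,"tz":-0.19,"ax":0,"ay":0,"az":0}
  ]
}}

```text
time: 3.75
tool_pos: [0.3871, 0.2235, 0.2722]
ee_rot: [3.134, 0.01, 2.996]
wrist_force: [-0.3, 0.8, 0.5]
width: 0.0286
```

```bash
python3 - <<'E'
from h import *
p,r,o=pose();print(p,o["wrist_force"],o["width"])
i,d=snapshot("scene");P=cloud("scene",d);np.savez("scene",p=i,d=d,c=P)
save("s2",cv2.resize(i[120:330,150:430],None,fx=2.8,fy=2.8,interpolation=cv2.INTER_CUBIC))
for s in silhouettes("scene","cartridge_a_mid")[:4]:
    w=P[s["pixels"]&(d>0)];print(s["confidence"],s["rect"],np.median(w,0))
E
```

```text
[0.38707565 0.22353237 0.27221193] [-0.2741042   0.79779819  0.47950363] 0.028631876740364506
```

View pics/s2.png

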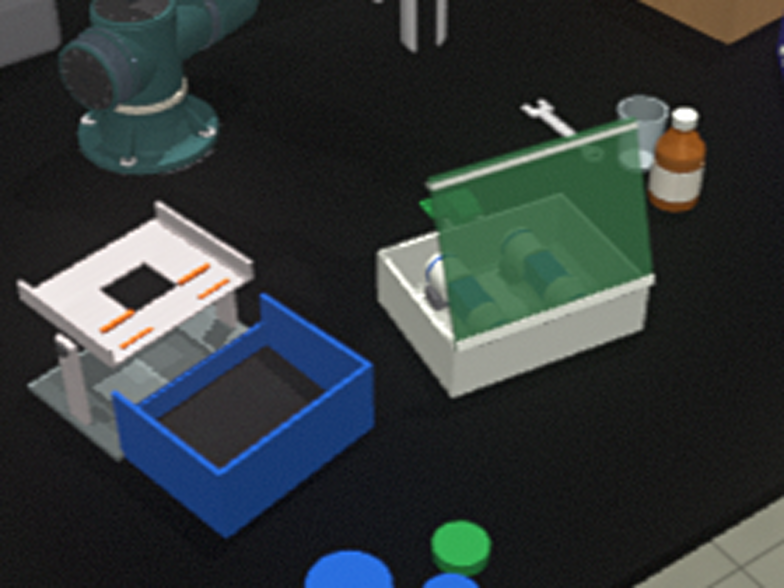

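Request:
{"fn": "step_arm", "kwargs": {
  "steps": [
    {"jaw":0.7,"tx":0,"ty":0,"tz":0,"ax":0.0076,"ay":0.01,"az":0},
    {"jaw":0.7,"tx":0,"ty":0,"tz":0,"ax":0.0076,"ay":0.01,"az":0},
    {"jaw":0.7,"tx":0,"ty":0,"tz":0,"ax":0.0076,"ay":0.01,"az":0},
    {"jaw":0.7,"tx":0,"ty":0,"tz":0,"ax":0.0076,"ay":0.01,"az":0},
    {"jaw":0.7,"tx":0,"ty":0,"tz":0,"ax":0.0076,"ay":0.01,"az":0},
    {"jaw":0.7,"tx":0,"ty":0,"tz":0,"ax":0.0076,"ay":0.01,"az":0},
    {"jaw":0.7,"tx":0,"ty":0,"tz":0,"ax":0.0076,"ay":0.01,"az":0},
    {"jaw":0.7,"tx":0,"ty":0,"tz":0,"ax":0.0076,"ay":0.01,"az":0}
  ]
}}

```text
time: 4.65
tool_pos: [0.3852, 0.2225, 0.2651]
ee_rot: [-3.135, -0.01, 2.995]
wrist_force: [0.7, -0.2, 0.6]
width: 0.0656
```

Request:
{"fn": "step_arm", "kwargs": {
  "steps": [
    {"jaw":0.7,"tx":-0.05,"ty":0,"tz":0.0,"ax":0,"ay":0,"az":0},
    {"jaw":0.7,"tx":-0.09,"ty":0,"tz":0.0,"ax":0,"ay":0,"az":0},
    {"jaw":0.7,"tx":-0.13,"ty":0,"tz":0.01,"ax":0,"ay":0,"az":0},
    {"jaw":0.7,"tx":-0.165,"ty":0,"tz":0.02,"ax":0,"ay":0,"az":0},
    {"jaw":0.7,"tx":-0.165,"ty":0,"tz":0.02,"ax":0,"ay":0,"az":0},
    {"jaw":0.7,"tx":-0.165,"ty":0,"tz":0.02,"ax":0,"ay":0,"az":0}
  ]
}}

```text
time: 5.25
tool_pos: [0.5482, 0.1981, 0.2423]
ee_rot: [-3.134, -0.013, 2.994]
wrist_force: [-0.0, -1.1, 0.2]
width: 0.0658
```

```bash
python3 - <<'E'
from h import *
p,r,o=pose();print(p,r,o["wrist_force"],o["width"],o["time"])
i,d=snapshot("wrist");P=cloud("wrist",d);np.savez("w3",p=i,d=d,c=P);save("w3",i)
h=hsv(i); Q=fr(P.reshape(-1,3),[.5243,.2047,0],np.radians(-8.2)).reshape(P.shape)
blue=(h[...,0]>95)&(h[...,0]<130)&(h[...,1]>90)&(d>0)
for s in(1,-1):
    q=Q[blue&(Q[...,1]*s>.02)&(Q[...,1]*s<.1)&(Q[...,0]>0)&(Q[...,0]<.2)&(Q[...,2]>.05)]
    print(s,len(q)); 
    if len(q):print(cv2.minAreaRect(q[:,:2].astype(np.float32)),np.percentile(q,[1,50,99],axis=0).round(4))
E
```

```text
[0.54815742 0.19812901 0.24233145] [-3.13442293 -0.01267282  2.99447851] [-0.03093942 -1.07941935  0.19792221] 0.06575808214692488 5.25
1 1476
((0.08575708419084549, 0.05496801435947418), (0.1740853488445282, 0.054027728736400604), 4.657747745513916) [[0.0014 0.031  0.051 ]
 [0.0866 0.0505 0.0583]
 [0.1314 0.0731 0.3726]]
-1 1706
((0.0854644700884819, -0.051997434347867966), (0.052737291902303696, 0.17141497135162354), 86.6200942993164) [[ 0.0015 -0.0705  0.0506]
 [ 0.092  -0.0503  0.058 ]
 [ 0.1315 -0.0276  0.3726]]
```

View pics/w3.png

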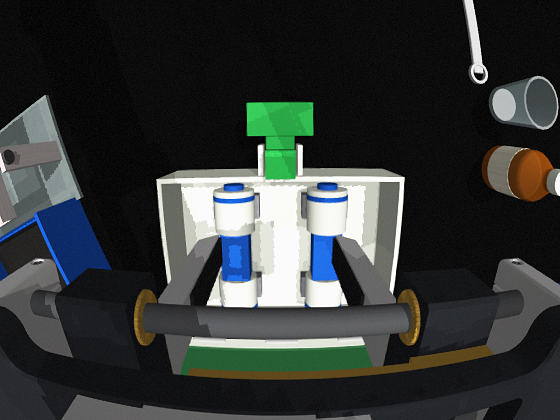

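```bash
cat >> h.py <<'E'
BO=np.array([.5243,.2047,0]);BY=np.radians(-8.2)
def waist(n="w3",lo=(.05,.0,.045),hi=(.15,.1,.064)):
    z=np.load(n+".npz");i,d,P=z["p"],z["d"],z["c"];h=hsv(i)
    Q=fr(P.reshape(-1,3),BO,BY).reshape(P.shape)
    blue=(h[...,0]>95)&(h[...,0]<130)&(h[...,1]>90)&(d>0)
    for s in(1,-1):
        y=Q[...,1]*s
        m=blue&(y>.02)&(y<.1)&(Q[...,0]>.03)&(Q[...,0]<.16)&(Q[...,2]>.045)&(Q[...,2]<.064)
        q=Q[m]; t=q[q[:,2]>.054]
        if len(t)>20: print("waist",s,len(t),cv2.minAreaRect(t[:,:2].astype(np.float32)),np.percentile(t,[1,50,99],axis=0).round(4).tolist())
        m=(h[...,1]<60)&(h[...,2]>90)&(d>0)&(abs(y-.055)<.03)&(Q[...,0]>-.02)&(Q[...,0]<.21)&(Q[...,2]>.058)&(Q[...,2]<.07)
        t=Q[m]
        if len(t)>20: print(" white",len(t),np.percentile(t,[1,50,99],axis=0).round(4).tolist())
def move(dw,yawdeg=None):
    """tool shift for a world displacement"""
    p,r,o=pose(); M=rot(r); t=M.T@np.array(dw)
    D=R.from_euler('xyz',[np.pi,0,r[2] if yawdeg is None else np.radians(yawdeg)]).as_matrix()
    print("p",p.round(4),"r",r.round(4),"F",o["wrist_force"].round(2),"w",round(o["width"],4),"t",o["time"])
    print("shift",t.round(4),"turn",R.from_matrix(M.T@D).as_rotvec().round(4))
def goto(x,y,z,yaw=None):
    p=pose()[0]; move(np.array([x,y,z])-p,yaw)
def bay(x,y): c,s=np.cos(BY),np.sin(BY); return BO[:2]+[c*x-s*y,s*x+c*y]
E
python3 - <<'E'
from h import *
waist()
z=np.load("w3.npz");Q=fr(z["c"][z["d"]>0],BO,BY)
# bay walls at z~80
t=Q[(Q[:,2]>.076)&(Q[:,2]<.084)&(abs(Q[:,1])<.15)&(Q[:,0]>-.02)&(Q[:,0]<.03)];print("rim",np.percentile(t,[1,50,99],axis=0).round(4).tolist())
print(bay(.105,-.055)); goto(*bay(.105,-.055),.16,171.8)
E
```

```text
waist 1 982 ((0.08120255172252655, 0.05564643070101738), (0.1022842600941658, 0.04032525420188904), 0.17296980321407318) [[0.0305, 0.0395, 0.056], [0.1018, 0.0517, 0.0581], [0.1314, 0.0717, 0.0633]]
 white 1853 [[0.001, 0.0389, 0.0582], [0.0615, 0.0554, 0.0632], [0.1651, 0.074, 0.0661]]
waist -1 1302 ((0.08092978596687317, -0.05221579968929291), (0.10218767821788788, 0.03939129784703255), 1.7233967781066895) [[0.0307, -0.07, 0.0557], [0.1009, -0.0523, 0.0579], [0.1314, -0.036, 0.0632]]
 white 1829 [[0.002, -0.0702, 0.0581], [0.0624, -0.0521, 0.063], [0.1656, -0.0355, 0.066]]
rim [[0.0006, -0.1331, 0.0763], [0.0044, 0.0109, 0.0807], [0.0288, 0.1354, 0.0826]]
[0.62038191 0.13528627]
p [0.5478 0.1985 0.2436] r [-3.1353 -0.0107  2.9953] F [-0.21  0.23  0.49] w 0.0654 t 5.3
shift [-0.0819 -0.0514  0.083 ] turn [-0.0063 -0.0107 -0.0032]
```

Request:
{"fn": "step_arm", "kwargs": {
  "steps": [
    {"jaw":0.8,"tx":-0.04,"ty":-0.025,"tz":0.04,"ax":-0.006,"ay":-0.011,"az":-0.003},
    {"jaw":0.8,"tx":-0.078,"ty":-0.05,"tz":0.08,"ax":-0.006,"ay":-0.011,"az":-0.003},
    {"jaw":0.8,"tx":-0.078,"ty":-0.05,"tz":0.12,"ax":-0.006,"ay":-0.011,"az":-0.003},
    {"jaw":0.8,"tx":-0.078,"ty":-0.05,"tz":0.12,"ax":-0.006,"ay":-0.011,"az":-0.003},
    {"jaw":0.8,"tx":-0.078,"ty":-0.05,"tz":0.12,"ax":-0.006,"ay":-0.011,"az":-0.003},
    {"jaw":0.8,"tx":-0.078,"ty":-0.05,"tz":0.12,"ax":-0.006,"ay":-0.011,"az":-0.003}
  ]
}}

```text
time: 5.9
tool_pos: [0.6168, 0.1385, 0.1266]
ee_rot: [3.14, 0.005, 3.0]
wrist_force: [-0.3, 0.8, 0.2]
width: 0.0751
```

```bash
python3 - <<'E'
from h import *
goto(*bay(.1015,-.0535),.034,171.8)
i,d=snapshot("wrist");P=cloud("wrist",d);np.savez("w4",p=i,d=d,c=P);save("w4",i);waist("w4")
E
```

```text
p [0.6168 0.1385 0.1266] r [3.1402 0.0046 2.9997] F [-0.35  0.85  0.17] w 0.0751 t 5.9
shift [-0.0001 -0.0013  0.0926] turn [0.0014 0.0046 0.0013]
waist 1 2821 ((0.08117034286260605, 0.0544690378010273), (0.10229679197072983, 0.03934049233794212), 0.012810040265321732) [[0.0306, 0.0386, 0.0549], [0.0995, 0.0546, 0.0574], [0.1313, 0.073, 0.0633]]
 white 3057 [[0.0068, 0.0391, 0.0582], [0.0592, 0.054, 0.0628], [0.1654, 0.0718, 0.0654]]
waist -1 3463 ((0.08165871351957321, -0.05407655984163284), (0.10308018326759338, 0.03936709463596344), 0.039356641471385956) [[0.0302, -0.0706, 0.0556], [0.099, -0.0537, 0.0573], [0.132, -0.037, 0.0635]]
 white 4356 [[0.0078, -0.0705, 0.0582], [0.0645, -0.0536, 0.0627], [0.1698, -0.0375, 0.0653]]
```

View pics/w4.png

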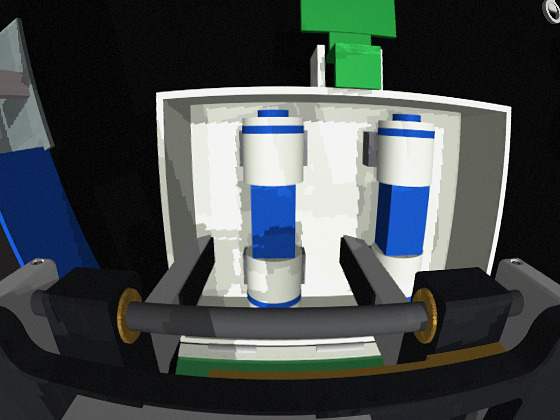

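Request:
{"fn": "step_arm", "kwargs": {
  "steps": [
    {"jaw":0.8,"tx":0,"ty":-0.001,"tz":0.04,"ax":0.001,"ay":0.004,"az":0.001},
    {"jaw":0.8,"tx":0,"ty":-0.001,"tz":0.07,"ax":0.001,"ay":0.004,"az":0.001},
    {"jaw":0.8,"tx":0,"ty":-0.001,"tz":0.092,"ax":0.001,"ay":0.004,"az":0.001},
    {"jaw":0.8,"tx":0,"ty":-0.001,"tz":0.092,"ax":0.001,"ay":0.004,"az":0.001},
    {"jaw":0.8,"tx":0,"ty":-0.001,"tz":0.092,"ax":0.001,"ay":0.004,"az":0.001},
    {"jaw":0.8,"tx":0,"ty":-0.001,"tz":0.092,"ax":0.001,"ay":0.004,"az":0.001}
  ]
}}

```text
time: 6.55
tool_pos: [0.6197, 0.1383, 0.0389]
ee_rot: [3.139, 0.008, 2.999]
wrist_force: [-0.3, 0.0, 1.0]
width: 0.0752
```

Request:
{"fn": "step_arm", "kwargs": {
  "steps": [
    {"jaw":0.2,"tx":0,"ty":0,"tz":0,"ax":0,"ay":0,"az":0},
    {"jaw":0.2,"tx":0,"ty":0,"tz":0,"ax":0,"ay":0,"az":0},
    {"jaw":0.2,"tx":0,"ty":0,"tz":0,"ax":0,"ay":0,"az":0},
    {"jaw":0.2,"tx":0,"ty":0,"tz":0,"ax":0,"ay":0,"az":0},
    {"jaw":0.2,"tx":0,"ty":0,"tz":0,"ax":0,"ay":0,"az":0},
    {"jaw":0.2,"tx":0,"ty":0,"tz":0,"ax":0,"ay":0,"az":0}
  ]
}}

```text
time: 7.15
tool_pos: [0.6195, 0.1366, 0.0391]
ee_rot: [-3.141, 0.008, 2.999]
wrist_force: [-1.7, -4.6, 2.4]
width: 0.0346
```

Request:
{"fn": "step_arm", "kwargs": {
  "steps": [
    {"jaw":0.2,"tx":0,"ty":0,"tz":-0.01,"ax":0,"ay":0.008,"az":0},
    {"jaw":0.2,"tx":0,"ty":0,"tz":-0.02,"ax":0,"ay":0.008,"az":0},
    {"jaw":0.2,"tx":0,"ty":0,"tz":-0.03,"ax":0,"ay":0.008,"az":0},
    {"jaw":0.2,"tx":0,"ty":0,"tz":-0.03,"ax":0,"ay":0.008,"az":0},
    {"jaw":0.2,"tx":0,"ty":0,"tz":-0.03,"ax":0,"ay":0.008,"az":0},
    {"jaw":0.2,"tx":0,"ty":0,"tz":-0.03,"ax":0,"ay":0.008,"az":0},
    {"jaw":0.2,"tx":0,"ty":0,"tz":-0.03,"ax":0,"ay":0.008,"az":0}
  ]
}}

```text
time: 7.85
tool_pos: [0.6187, 0.1367, 0.0683]
ee_rot: [-3.14, -0.002, 2.999]
wrist_force: [0.1, -0.4, -8.4]
width: 0.034
```

Request:
{"fn": "step_arm", "kwargs": {
  "steps": [
    {"jaw":0.2,"tx":0,"ty":0,"tz":0,"ax":0,"ay":0,"az":0},
    {"jaw":0.2,"tx":0,"ty":0,"tz":0,"ax":0,"ay":0,"az":0},
    {"jaw":0.2,"tx":0,"ty":0,"tz":0,"ax":0,"ay":0,"az":0}
  ]
}}

```text
time: 8.15
tool_pos: [0.6186, 0.1367, 0.068]
ee_rot: [-3.14, -0.002, 2.999]
wrist_force: [-0.1, -0.7, -7.9]
width: 0.0346
```

```bash
python3 - <<'E'
from h import *
for k in range(4):
    p,r,o=pose();print(p.round(4),r.round(4),o["wrist_force"].round(2),o["wrist_torque"].round(2));snapshot("scene")
E
```

```text
[0.6186 0.1367 0.068 ] [-3.1401e+00 -2.4000e-03  2.9993e+00] [-0.14 -0.74 -7.92] [ 0.06 -0.07 -0.  ]
[0.6187 0.1367 0.0682] [-3.1402e+00 -2.1000e-03  2.9993e+00] [ 0.75  0.34 -7.52] [ 0.07 -0.1  -0.01]
[0.6188 0.1367 0.0683] [-3.1403e+00 -1.9000e-03  2.9992e+00] [ 0.24 -0.48 -6.98] [ 0.05 -0.11  0.04]
[0.6188 0.1367 0.0683] [-3.1403e+00 -1.9000e-03  2.9993e+00] [ 1.17  0.13 -8.25] [ 0.06 -0.05 -0.07]
```

Request:
{"fn": "step_arm", "kwargs": {
  "steps": [
    {"jaw":0.2,"tx":0,"ty":0,"tz":-0.03,"ax":0,"ay":0,"az":0},
    {"jaw":0.2,"tx":0,"ty":0,"tz":-0.07,"ax":0,"ay":0,"az":0},
    {"jaw":0.2,"tx":0,"ty":0,"tz":-0.11,"ax":0,"ay":0,"az":0},
    {"jaw":0.2,"tx":0.02,"ty":0,"tz":-0.15,"ax":0,"ay":0,"az":0},
    {"jaw":0.2,"tx":0.03,"ty":0,"tz":-0.18,"ax":0,"ay":0,"az":0},
    {"jaw":0.2,"tx":0.03,"ty":0,"tz":-0.18,"ax":0,"ay":0,"az":0}
  ]
}}

```text
time: 8.95
tool_pos: [0.591, 0.1419, 0.2562]
ee_rot: [3.139, 0.011, 3.0]
wrist_force: [0.5, -0.1, -6.4]
width: 0.034
```

```bash
python3 - <<'E'
from h import *
goto(.503,-.16,.26,102.2)
E
```

```text
p [0.591  0.1419 0.2562] r [3.1389 0.011  3.    ] F [ 0.55 -0.1  -6.39] w 0.034 t 8.95
shift [ 0.0445 -0.3113 -0.0051] turn [0.009  0.0079 1.2163]
```

Request:
{"fn": "step_arm", "kwargs": {
  "steps": [
    {"jaw":0.2,"tx":0.006,"ty":-0.039,"tz":0,"ax":0,"ay":0.01,"az":0.14},
    {"jaw":0.2,"tx":0.011,"ty":-0.078,"tz":0,"ax":0,"ay":0.01,"az":0.28},
    {"jaw":0.2,"tx":0.017,"ty":-0.117,"tz":0,"ax":0,"ay":0.01,"az":0.42},
    {"jaw":0.2,"tx":0.022,"ty":-0.156,"tz":0,"ax":0,"ay":0.01,"az":0.56},
    {"jaw":0.2,"tx":0.028,"ty":-0.195,"tz":0,"ax":0,"ay":0.01,"az":0.7},
    {"jaw":0.2,"tx":0.033,"ty":-0.234,"tz":0,"ax":0,"ay":0.01,"az":0.84},
    {"jaw":0.2,"tx":0.039,"ty":-0.273,"tz":0,"ax":0,"ay":0.01,"az":0.98},
    {"jaw":0.2,"tx":0.044,"ty":-0.31,"tz":0,"ax":0,"ay":0.01,"az":1.12}
  ]
}}

```text
time: 9.75
tool_pos: [0.5026, -0.1606, 0.252]
ee_rot: [3.138, -0.007, 1.874]
wrist_force: [1.2, -0.0, -7.5]
width: 0.0338
```

```bash
python3 - <<'E'
from h import *
goto(.503,-.16,.26,102.2)
E
```

```text
p [ 0.5026 -0.1606  0.252 ] r [ 3.1383 -0.0075  1.8737] F [ 1.2  -0.   -7.48] w 0.0338 t 9.75
shift [ 0.0005  0.0005 -0.008 ] turn [ 0.003  -0.0076  0.09  ]
```

Request:
{"fn": "step_arm", "kwargs": {
  "steps": [
    {"jaw":0.2,"tx":0,"ty":0,"tz":-0.01,"ax":0.003,"ay":-0.0076,"az":0.09},
    {"jaw":0.2,"tx":0,"ty":0,"tz":-0.01,"ax":0.003,"ay":-0.0076,"az":0.09},
    {"jaw":0.2,"tx":0,"ty":0,"tz":-0.01,"ax":0.003,"ay":-0.0076,"az":0.09}
  ]
}}

```text
time: 10.05
tool_pos: [0.5026, -0.1604, 0.2603]
ee_rot: [-3.14, -0.002, 1.786]
wrist_force: [0.3, 0.6, -7.7]
width: 0.0335
```

```bash
cat >> h.py <<'E'
SY=np.radians(12.2); NO=np.array([.503,-.22,0])
def ribs(c,i,P,d):
    Q=fr(P[orange(i)&(d>0)],NO,SY); Q=Q[np.all((abs(Q)<(.05,.11,.15)),1)&(Q[:,2]>.11)]
    for a in(1,-1):
        for b in(1,-1):
            q=Q[(Q[:,0]*a>0)&(Q[:,1]*b>0)]
            if len(q)>5: print(c,a,b,len(q),np.percentile(q,[2,50,98],axis=0).round(4).tolist(),"ang",np.degrees(np.polyfit(q[:,1],q[:,0],1)[0]).round(2))
E
python3 - <<'E'
from h import *
z=np.load("scene.npz");ribs("scene",z["p"],z["c"],z["d"])
goto(.503,-.22,.26,102.2)
i,d=snapshot("wrist");P=cloud("wrist",d);save("w5",i);np.savez("w5",p=i,d=d,c=P);ribs("wrist",i,P,d)
i,d=snapshot("side");P=cloud("side",d);ribs("side",i,P,d)
E
```

```text
scene 1 1 13 [[0.0139, 0.0367, 0.132], [0.02, 0.0548, 0.1351], [0.0259, 0.0751, 0.141]] ang -2.98
scene 1 -1 15 [[0.0129, -0.0788, 0.1288], [0.0184, -0.0568, 0.1347], [0.0221, -0.0389, 0.1375]] ang -1.74
scene -1 1 18 [[-0.0242, 0.0387, 0.1286], [-0.0165, 0.055, 0.137], [-0.0114, 0.0788, 0.1415]] ang -3.45
scene -1 -1 21 [[-0.0206, -0.0793, 0.1312], [-0.0162, -0.0558, 0.1365], [-0.0113, -0.0375, 0.141]] ang -3.96
p [ 0.5026 -0.1604  0.2603] r [-3.1403e+00 -1.7000e-03  1.7859e+00] F [ 0.25  0.57 -7.66] w 0.0335 t 10.05
shift [-0.0584 -0.0123  0.0003] turn [-0.0013 -0.0017  0.0022]
side -1 -1 7 [[-0.0214, -0.0811, 0.1293], [-0.0205, -0.0581, 0.1316], [-0.0186, -0.0393, 0.1355]] ang -1.28
```

View pics/w5.png

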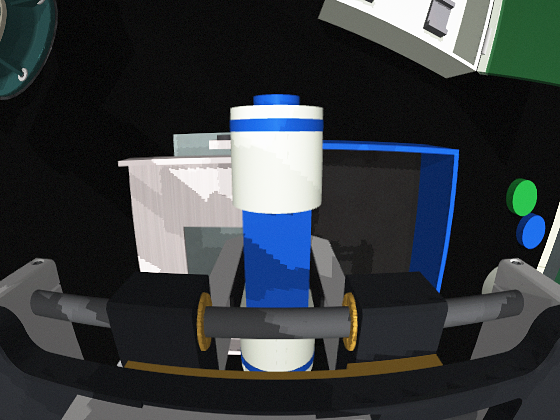

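```bash
python3 - <<'E'
from h import *
goto(.505,-.2215,.19,102.2)
E
```

```text
p [ 0.5027 -0.1598  0.2607] r [-3.1403e+00 -1.4000e-03  1.7864e+00] F [ 0.76 -0.61 -8.02] w 0.0336 t 10.15
shift [-0.0609 -0.0108  0.0706] turn [-0.0013 -0.0014  0.0027]
```

Request:
{"fn": "step_arm", "kwargs": {
  "steps": [
    {"jaw":0.2,"tx":-0.03,"ty":-0.005,"tz":0.01,"ax":-0.001,"ay":-0.001,"az":0.003},
    {"jaw":0.2,"tx":-0.061,"ty":-0.011,"tz":0.03,"ax":-0.001,"ay":-0.001,"az":0.003},
    {"jaw":0.2,"tx":-0.061,"ty":-0.011,"tz":0.05,"ax":-0.001,"ay":-0.001,"az":0.003},
    {"jaw":0.2,"tx":-0.061,"ty":-0.011,"tz":0.07,"ax":-0.001,"ay":-0.001,"az":0.003},
    {"jaw":0.2,"tx":-0.061,"ty":-0.011,"tz":0.07,"ax":-0.001,"ay":-0.001,"az":0.003},
    {"jaw":0.2,"tx":-0.061,"ty":-0.011,"tz":0.07,"ax":-0.001,"ay":-0.001,"az":0.003},
    {"jaw":0.2,"tx":-0.061,"ty":-0.011,"tz":0.07,"ax":-0.001,"ay":-0.001,"az":0.003}
  ]
}}

```text
time: 10.85
tool_pos: [0.5058, -0.2215, 0.1923]
ee_rot: [3.14, 0.002, 1.785]
wrist_force: [0.2, -0.5, -7.3]
width: 0.0342
```

```bash
python3 - <<'E'
from h import *
goto(.505,-.2215,.157,102.2)
i,d=snapshot("side");P=cloud("side",d);i2,d2=snapshot("scene")
a=cv2.resize(i[140:230,230:350],None,fx=4.5,fy=4.5,interpolation=cv2.INTER_CUBIC);b=cv2.resize(i2[180:320,150:290],(405,405),interpolation=cv2.INTER_CUBIC)
save("p6",np.vstack([np.pad(a,((0,0),(0,0),(0,0)))[:, :405*1], b])[:600] if False else np.hstack([cv2.resize(a,(400,300)),cv2.resize(b,(400,400))[:300]]))
# cartridge bottom/side from scene depth
for c,q,dd in(("side",P,d),("scene",cloud("scene",d2),d2)):
    w=fr(q[dd>0],[.5045,-.2197,0],SY); w=w[(abs(w[:,1])<.1)&(abs(w[:,0])<.03)&(w[:,2]>.16)&(w[:,2]<.23)&(abs(w[:,1])>.04)]
    if len(w): print(c,len(w),np.percentile(w,[2,50,98],axis=0).round(4).tolist())
E
```

```text
p [ 0.5058 -0.2215  0.1923] r [3.1397e+00 1.6000e-03 1.7849e+00] F [ 0.21 -0.54 -7.25] w 0.0342 t 10.85
shift [ 0.0002 -0.0009  0.0353] turn [0.0019 0.0016 0.0011]
side 181 [[-0.0234, -0.0717, 0.1709], [-0.0021, 0.076, 0.202], [0.0203, 0.0891, 0.2172]]
scene 374 [[-0.0149, -0.0874, 0.1773], [0.0156, -0.0588, 0.2062], [0.0261, 0.0746, 0.2207]]
```

View pics/p6.png

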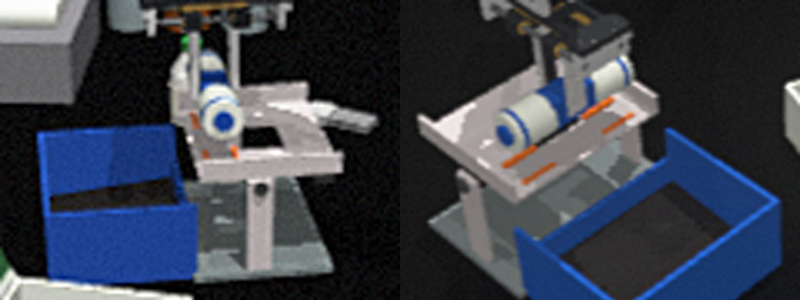

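Request:
{"fn": "step_arm", "kwargs": {
  "steps": [
    {"jaw":0.2,"tx":0,"ty":-0.001,"tz":0.01,"ax":0.002,"ay":0.002,"az":0.001},
    {"jaw":0.2,"tx":0,"ty":-0.001,"tz":0.02,"ax":0.002,"ay":0.002,"az":0.001},
    {"jaw":0.2,"tx":0,"ty":-0.001,"tz":0.03,"ax":0.002,"ay":0.002,"az":0.001},
    {"jaw":0.2,"tx":0,"ty":-0.001,"tz":0.035,"ax":0.002,"ay":0.002,"az":0.001},
    {"jaw":0.2,"tx":0,"ty":-0.001,"tz":0.035,"ax":0.002,"ay":0.002,"az":0.001},
    {"jaw":0.2,"tx":0,"ty":-0.001,"tz":0.035,"ax":0.002,"ay":0.002,"az":0.001},
    {"jaw":0.2,"tx":0,"ty":-0.001,"tz":0.035,"ax":0.002,"ay":0.002,"az":0.001}
  ]
}}

```text
time: 11.65
tool_pos: [0.5051, -0.2221, 0.1579]
ee_rot: [3.141, 0.0, 1.783]
wrist_force: [0.7, 0.4, -7.0]
width: 0.0341
```

Lower in 1 mm steps, watching the force.

Request:
{"fn": "step_arm", "kwargs": {
  "steps": [
    {"jaw":0.2,"tx":0,"ty":0,"tz":0.001,"ax":0,"ay":0,"az":0},
    {"jaw":0.2,"tx":0,"ty":0,"tz":0.003,"ax":0,"ay":0,"az":0},
    {"jaw":0.2,"tx":0,"ty":0,"tz":0.003,"ax":0,"ay":0,"az":0},
    {"jaw":0.2,"tx":0,"ty":0,"tz":0.003,"ax":0,"ay":0,"az":0}
  ]
}}

```text
time: 12.05
tool_pos: [0.505, -0.222, 0.1547]
ee_rot: [3.141, 0.0, 1.783]
wrist_force: [-0.1, -0.5, -8.0]
width: 0.0343
```

Request:
{"fn": "step_arm", "kwargs": {
  "steps": [
    {"jaw":0.2,"tx":0,"ty":0,"tz":0.001,"ax":0,"ay":0,"az":0},
    {"jaw":0.2,"tx":0,"ty":0,"tz":0.001,"ax":0,"ay":0,"az":0},
    {"jaw":0.2,"tx":0,"ty":0,"tz":0.001,"ax":0,"ay":0,"az":0}
  ]
}}

```text
time: 12.35
tool_pos: [0.5053, -0.2222, 0.1541]
ee_rot: [3.14, 0.001, 1.783]
wrist_force: [0.5, -0.9, -6.5]
width: 0.0335
```

Request:
{"fn": "step_arm", "kwargs": {
  "steps": [
    {"jaw":0.2,"tx":0,"ty":0,"tz":0.001,"ax":0,"ay":0,"az":0},
    {"jaw":0.2,"tx":0,"ty":0,"tz":0.001,"ax":0,"ay":0,"az":0},
    {"jaw":0.2,"tx":0,"ty":0,"tz":0.001,"ax":0,"ay":0,"az":0}
  ]
}}

```text
time: 12.65
tool_pos: [0.5054, -0.2222, 0.1539]
ee_rot: [3.14, 0.001, 1.783]
wrist_force: [-0.3, 2.2, -2.5]
width: 0.0336
```

```bash
python3 - <<'E'
from h import *
for k in range(3): print(get_obs()["wrist_force"].round(2)); snapshot("side")
move([0,0,0],102.2)
E
```

```text
[-0.32  2.15 -2.52]
[-0.64  2.33 -2.27]
[-0.65  1.44 -1.2 ]
p [ 0.5054 -0.2222  0.1539] r [3.1396e+00 1.3000e-03 1.7834e+00] F [-0.56  2.94 -1.42] w 0.0336 t 12.8
shift [0. 0. 0.] turn [ 0.002   0.0013 -0.0004]
```

Request:
{"fn": "step_arm", "kwargs": {
  "steps": [
    {"jaw":0.8,"tx":0,"ty":0,"tz":0,"ax":0,"ay":0,"az":0},
    {"jaw":0.8,"tx":0,"ty":0,"tz":0,"ax":0,"ay":0,"az":0},
    {"jaw":0.8,"tx":0,"ty":0,"tz":-0.03,"ax":0,"ay":0,"az":0},
    {"jaw":0.8,"tx":0,"ty":0,"tz":-0.08,"ax":0,"ay":0,"az":0},
    {"jaw":0.8,"tx":0,"ty":0,"tz":-0.12,"ax":0,"ay":0,"az":0},
    {"jaw":0.8,"tx":0,"ty":0,"tz":-0.12,"ax":0,"ay":0,"az":0},
    {"jaw":0.8,"tx":0,"ty":0,"tz":-0.12,"ax":0,"ay":0,"az":0}
  ]
}}

```text
time: 13.5
tool_pos: [0.5059, -0.2226, 0.2758]
ee_rot: [3.136, 0.004, 1.783]
wrist_force: [-0.5, 0.1, -0.9]
width: 0.0756
```

Request:
{"fn": "step_arm", "kwargs": {
  "steps": [
    {"jaw":0.8,"tx":0,"ty":0,"tz":0,"ax":0,"ay":0,"az":0},
    {"jaw":0.8,"tx":0,"ty":0,"tz":0,"ax":0,"ay":0,"az":0},
    {"jaw":0.8,"tx":0,"ty":0,"tz":0,"ax":0,"ay":0,"az":0},
    {"jaw":0.8,"tx":0,"ty":0,"tz":0,"ax":0,"ay":0,"az":0},
    {"jaw":0.8,"tx":0,"ty":0,"tz":0,"ax":0,"ay":0,"az":0},
    {"jaw":0.8,"tx":0,"ty":0,"tz":0,"ax":0,"ay":0,"az":0},
    {"jaw":0.8,"tx":0,"ty":0,"tz":0,"ax":0,"ay":0,"az":0},
    {"jaw":0.8,"tx":0,"ty":0,"tz":0,"ax":0,"ay":0,"az":0}
  ]
}}

```text
time: 14.3
tool_pos: [0.506, -0.2226, 0.2758]
ee_rot: [3.136, 0.004, 1.783]
wrist_force: [1.2, -0.1, 0.2]
width: 0.0751
```

Request:
{"fn": "step_arm", "kwargs": {
  "steps": [
    {"jaw":0.8,"tx":0,"ty":0,"tz":0,"ax":0,"ay":0,"az":0},
    {"jaw":0.8,"tx":0,"ty":0,"tz":0,"ax":0,"ay":0,"az":0},
    {"jaw":0.8,"tx":0,"ty":0,"tz":0,"ax":0,"ay":0,"az":0},
    {"jaw":0.8,"tx":0,"ty":0,"tz":0,"ax":0,"ay":0,"az":0},
    {"jaw":0.8,"tx":0,"ty":0,"tz":0,"ax":0,"ay":0,"az":0},
    {"jaw":0.8,"tx":0,"ty":0,"tz":0,"ax":0,"ay":0,"az":0},
    {"jaw":0.8,"tx":0,"ty":0,"tz":0,"ax":0,"ay":0,"az":0},
    {"jaw":0.8,"tx":0,"ty":0,"tz":0,"ax":0,"ay":0,"az":0}
  ]
}}

```text
time: 15.1
tool_pos: [0.506, -0.2226, 0.2759]
ee_rot: [3.136, 0.004, 1.783]
wrist_force: [-0.6, -0.7, -0.6]
width: 0.0753
```

```bash
python3 - <<'E'
from h import *
print(get_obs()["time"])
i,d=snapshot("scene");P=cloud("scene",d)
save("e1",cv2.resize(i[120:330,150:430],None,fx=2.8,fy=2.8,interpolation=cv2.INTER_CUBIC))
w=fr(P[d>0],[.503-.037*.977,-.22-.038*.211,0],SY)
t=w[(w[:,0]>.085)&(w[:,0]<.245)&(abs(w[:,1])<.1)&(w[:,2]>.025)&(w[:,2]<.09)];print("tub",len(t),np.percentile(t,[2,50,98],axis=0).round(3).tolist())
t=w[(abs(w[:,0])<.07)&(abs(w[:,1])<.095)&(w[:,2]>.08)&(w[:,2]<.16)]
print("tray slope",np.polyfit(t[:,0],t[:,2],1).round(3))
E
```

```text
15.1
tub 260 [[0.086, -0.072, 0.025], [0.109, 0.009, 0.027], [0.216, 0.098, 0.061]]
tray slope [0.003 0.132]
```

View pics/e1.png

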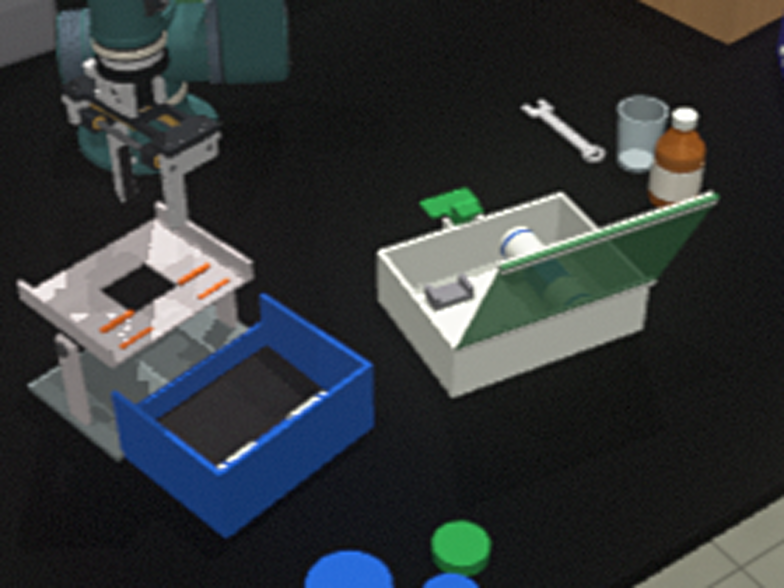

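Request:
{"fn": "step_arm", "kwargs": {
  "steps": [
    {"jaw":0.8,"tx":0,"ty":0,"tz":0,"ax":0,"ay":0,"az":0},
    {"jaw":0.8,"tx":0,"ty":0,"tz":0,"ax":0,"ay":0,"az":0},
    {"jaw":0.8,"tx":0,"ty":0,"tz":0,"ax":0,"ay":0,"az":0},
    {"jaw":0.8,"tx":0,"ty":0,"tz":0,"ax":0,"ay":0,"az":0},
    {"jaw":0.8,"tx":0,"ty":0,"tz":0,"ax":0,"ay":0,"az":0},
    {"jaw":0.8,"tx":0,"ty":0,"tz":0,"ax":0,"ay":0,"az":0},
    {"jaw":0.8,"tx":0,"ty":0,"tz":0,"ax":0,"ay":0,"az":0},
    {"jaw":0.8,"tx":0,"ty":0,"tz":0,"ax":0,"ay":0,"az":0}
  ]
}}

```text
time: 15.95
tool_pos: [0.506, -0.2226, 0.2759]
ee_rot: [3.136, 0.004, 1.783]
wrist_force: [-0.0, -0.2, -0.5]
width: 0.0755
```

Request:
{"fn": "step_arm", "kwargs": {
  "steps": [
    {"jaw":0.8,"tx":0,"ty":0,"tz":0,"ax":0,"ay":0,"az":0},
    {"jaw":0.8,"tx":0,"ty":0,"tz":0,"ax":0,"ay":0,"az":0},
    {"jaw":0.8,"tx":0,"ty":0,"tz":0,"ax":0,"ay":0,"az":0},
    {"jaw":0.8,"tx":0,"ty":0,"tz":0,"ax":0,"ay":0,"az":0},
    {"jaw":0.8,"tx":0,"ty":0,"tz":0,"ax":0,"ay":0,"az":0},
    {"jaw":0.8,"tx":0,"ty":0,"tz":0,"ax":0,"ay":0,"az":0},
    {"jaw":0.8,"tx":0,"ty":0,"tz":0,"ax":0,"ay":0,"az":0},
    {"jaw":0.8,"tx":0,"ty":0,"tz":0,"ax":0,"ay":0,"az":0}
  ]
}}

```text
time: 16.75
tool_pos: [0.5059, -0.2226, 0.2758]
ee_rot: [3.136, 0.004, 1.783]
wrist_force: [0.3, 0.2, 0.1]
width: 0.0751
```

```bash
python3 - <<'E'
from h import *
import time
f=lambda:snapshot("scene")[0].astype(int)
a=f();b=[f() for _ in range(8)][-1]
D=abs(cv2.GaussianBlur(a.astype(np.float32),(5,5),0)-cv2.GaussianBlur(b.astype(np.float32),(5,5),0)).max(-1)
i,d=snapshot("scene");P=cloud("scene",d);w=fr(P[d>0],[.503-.037*.977,-.22-.008,0],SY)
t=w[(w[:,0]>.16)&(w[:,0]<.245)&(abs(w[:,1])<.1)&(w[:,2]>.03)&(w[:,2]<.09)]
print("change",D.max(),(D>20).sum(),"cartridge",len(t),np.percentile(t,[2,50,98],axis=0).round(3).tolist())
E
```

```text
change 4.234375 0 cartridge 59 [[0.2, -0.08, 0.04], [0.209, 0.001, 0.055], [0.217, 0.073, 0.061]]
```

Everything is still; handing in.

```bash
python3 -c "
from bench import *
print(close_job())"
```

```text
the job is handed in; nothing more can be done
None
```

The job is done and handed in at about 17 s of the 72 s allowed. No verdict was reported.

- **Latch and hatch:** I pressed the latch pad and the hatch sprang fully open without being touched again. During the press the wrist showed about 11 N sideways force along with 7.6 N upward on the tool. I put this down to the pad tilting; I couldn't confirm that.
- **Finding the heavy cartridge:** I lifted the right-hand cartridge first. It read about 7.7 N (about 0.78 kg), so it is the spent one, and I never touched the left one.
- **Placing it:** I lowered it into the notch until the tray carried most of its weight, let go and lifted clear. The arm wasn't touching it as the tray tipped. I didn't take a picture of the tray while it was tipping.

The last checks agreed with the task:
- The cartridge lies in the tub against the far wall, top at about 61 mm.
- The tray is level, with a slope of 0.003.
- The hatch is open, and the light cartridge is still in its left cradle.
- Nothing moved between pictures taken 0.4 s apart, and the gripper was clear at 0.28 m.
- The wrench, beaker and amber bottle look unmoved. The brush and wash bottle were outside the last picture I viewed, and the arm never went near them.

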